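# Move the braked burner carriage to its serving end and lock it

## Robot

A 6-joint arm with a two-finger parallel gripper is mounted at the origin on the work surface. World frame = base frame: x ahead of the robot, y to its left, z up, the work surface at z = 0. Lengths are in m, angles in rad, forces in N, time in s.
With the tool pointing down it reaches from about 0.375 to 0.975 m from the base axis. Payload 3.8 kg.
Tool frame: the origin (TCP) lies midway between the tips of the shut fingers; the grasp point (between the pads) lies 19 mm behind it; z points along the fingers, y is the line along which they close (so a half turn about z gives the same grasp; the last joint's range is limited). The gripper opens to 85 mm and grips with 20 to 120 N. Pads are 22 mm wide; open, the fingers measure 114 mm over their backs; the gripper's body (76 mm by 85 mm) begins 54 mm behind the grasp point. The pads swing forward as they close: fully open they stand 13 mm farther back than shut.
Start: joints at [-1.261, 0.264, 1.604, -0, 1.274, -0.037], TCP at [0.229, -0.635, 0.231] pointing down, gripper open.
Joint ranges: [-2.63, 2.63], [-0.94, 2.18], [0.31, 2.57], [-1.31, 4.45], [0, 2.66], [-2.55, 2.55]. Speed limits (rad/s): [2.57, 2.57, 3.14, 3.14, 3.14, 3.14].

## Interface

Orientations are given as a rotation vector (axis times angle).
In Python, from workcell import bot gives the robot as it stands.
- The arm moves only by the tool step_arm, never from a script. Its argument "motion" is a list of rows, each a list of 5 numbers: the finger opening in cm, from 0 to 8.54, then the shift along the tool's x, y, z in cm, then the turn about the tool's z in degrees. In form: [[claw, dx, dy, dz, twist], ...]. A call has 1 to 20 rows; each row is the pose to reach, as a shift and turn from the pose commanded when the call began, along the tool's axes at that moment; what a row does not reach only later rows make up. A row lasts 1/10 s, in which the tool goes at most 50 mm and 8.59 degrees, less where a joint would pass 70% of its speed; a pose out of reach is approached as far as the arm can. A call with a gripper value outside its range is refused whole. The fingers move at their own pace and stop on an object; "force" is the grip in N (left out, the last holds). Time passes only in rows, so rows that repeat a pose let the fingers close. It gives the time, the measured TCP pose, the force, the opening and the grip force at its end, in the units of the state.
- bot.read_state(): the state, without advancing time (a new reading comes with each control period).
- bot.read_camera(name): name is "scene" or "top" or "wrist"; returns (picture, depth): 384x512x3 uint8, red, green, blue; 384x512 float32, m along the optical axis (not along the pixel's ray), 0 where there is no reading.
- bot.calibration(name): a dict with "mtx" (3x3 intrinsics, pixels), "k1" (the pictures are not rectified: a ray, as slopes to the right and down, at radius r is drawn at 1 + k1 r^2 times it, then the intrinsics apply), "origin" and "orientation" of the camera in the world; the wrist camera has in their place "T_tool_cam" (4x4, takes a point from camera to tool coordinates, whose origin is the TCP and whose axes are the flange's). Camera axes: x right, y up, looking along -z (the intrinsics and any distortion apply to the point x, -y, -z); pixel columns grow to the right and rows downward; lengths in m; the calibration is good to about 2 mm. A picture is of the moment at which its call begins: read the wrist's pose just before it. calibration takes no time and is no camera call.
- bot.finish_job(): hands the job in; it is judged then, once.
The state is a dict: "time": time; "q": joint angles; "joint_vel": joint speeds; "joint_torque": joint torques, N m; "tool_pos": TCP position; "tcp_rot": TCP orientation; "wrist_force": force on the tool from outside, world axes, zero at the start; "torque": the same for the moment, N m; "width": opening from 0.0 (shut) to 1.0 (fully open); "grip_force": force on a finger pad.
Only numpy, scipy, OpenCV 4.12 (cv2) and the standard library are available. Lean on these libraries where they do the work, as an engineer would, in place of code of your own. Each camera call takes 0.05 s, during which the arm holds its last target. There are 200 camera calls.

## Task

The burner carriage is parked at the right-hand end of its track (as seen from the robot) with its kick-down brake on. Lift the brake pedal well up to release it, slide the carriage along the track until it presses lightly on the rubber bumper inside the housing at the other end, then push the pedal fully down so that the brake locks there, and let go. Go by feel: do not force the pedal or drag the carriage while the brake is caught, do not crush the bumper, keep the pot standing in the middle of the burner and leave the other things where they are.

Things in the scene. Friction and masses are not known exactly. Their poses are not given: they have to be found in the camera images.
- dock: Fixed aluminium plate 326 x 620 x 12 mm. Origin on the table; x across the track away from the robot (-26 to 300 mm), y along it (-290 to 330 mm) from the parked end to the bumper end, z up. A steel locking bar along its front (x -22 to 8 mm, top 30 mm) has an 18 mm notch for the pawl at each end of travel. The far notch (under the carriage's guard) and bumper are set anew each time: find them by feel.
- carriage (a joint): Travel along the track's +y in m: about 0 as parked, far place between 0.095 and 0.165. The carriage is a 290 x 260 mm steel deck with a white induction burner with black glass top (front face 60 mm behind the track's origin line, top 95 mm up); 3 kg with it, runs with about 4 N drag and stays where left.
- nose: Dark steel tongue 50 mm wide that sticks out 50 mm beyond the carriage deck towards the far end, 20 mm above the table; origin at the middle of its tip. It runs into the low end housing (150 mm long, hiding a rubber bumper) and meets the bumper: 4 N per mm on top of the 4 N drag. The far notch faces the pawl at 0 to 3.5 mm of compression, best 1; let go, it springs back to about 1. Over 15 N crushes it.
- brake (a joint): Brake lever angle, rad: 0 = pedal down, arm level, locked; grows as the pedal rises; 0.75 = fully up. The pawl is clear of the bar above about 0.36; if it stands on the bar instead of in a notch the lever stops at about 0.3. Stiff hinge (about 4 N at the pedal), stays where left.
- brake_pedal (a point): Centre of the black rubber pedal (42 mm along the lever, 24 wide along the track, 14 thick), 95 mm from the hinge, at the end of a steel arm 14 x 10 mm that sticks out from the middle of the carriage's front towards the robot side (track -x). Lever down: level, 52 mm over bare table, sides free to pinch from above. Axes turn with the lever: x from pedal to hinge, y along the track.
- brake_hinge (a point): Centre of the lever's hinge on the carriage's front, 52 mm above the table; axis parallel to the track's y. The pedal's centre runs on an arc of 95 mm radius around it.
- pawl: Dark steel pawl fixed under the lever, 10 x 12 x 28 mm (12 along the track), 34 mm from the hinge, that drops into a notch of the locking bar. Origin: centre of its lower end. More than 60 N on it is too much: about 20 N down on the pedal when it stands on the bar, or dragging the carriage while it is in a notch.
- burner_mid (a point): Middle of the burner's black glass top, 95 mm above the table; moves with the carriage.
- pot: Loose open stainless pot, 150 mm across and 85 mm high, 0.6 kg, standing on the burner; origin at the centre of its underside. It rides along.
- jar: Clear acrylic jar with twist cap, 72 mm across, 130 mm high, on the table; bystander.
- plate: Red melamine plate, 200 mm across; bystander.
- cup: White cup, 72 mm across, 80 mm high; bystander.
- tong: Stainless tong, 230 mm long, lying on the table in front of the track; bystander.
- chopsticks0: Lowest of three stacked bamboo chopstick pairs, 230 mm long, each 7 mm thick, lying on the table in front of the track; bystander.
- chopsticks1: Middle chopstick pair of the stack; bystander.
- chopsticks2: Top chopstick pair of the stack; bystander.

How it is judged:
On the way, in this order (a step that is already met when the one before it is completed fails the run):
1. the brake pedal is lifted clear (lever above 0.45 rad) (value of joint brake above 0.45 rad), for 0.1 s.
2. the carriage, brake up, touches the bumper (contact force between nose and anything else above 0.5 N and value of joint brake above 0.25 rad), for 0.1 s.
At the end, for the whole second after the job is handed in: The brake lever is down (below 0.1 rad) with its pawl in the far notch, the carriage is at rest at the bumper end (travel above 0.085 m), and the pot stands upright within 30 mm of the burner's middle (value of joint brake below 0.1 rad and value of joint carriage above 0.085 m and velocity of joint carriage between -0.005 and 0.005 m/s and horizontal distance between pot and burner_mid below 0.03 m and angle between pot's own z axis and vertical below 0.1 rad and linear speed of pot below 0.02 m/s); the robot touches nothing.
It fails at once if the bumper is crushed (more than 15 N on the nose) (contact force between nose and anything else above 15 N).
It fails at once if the brake is forced: more than 60 N on the pawl (contact force between pawl and anything else above 60 N).
It fails at once if the pot slides more than 40 mm off the burner's middle or tips (horizontal distance between pot and burner_mid above 0.04 m or angle between pot's own z axis and vertical above 0.3 rad).
It fails at once if a bystander is moved more than 30 mm (distance of any of jar, plate, cup, tong, chopsticks0, chopsticks1, chopsticks2 from where it was at the start of the episode above 0.03 m).
It also fails if it takes over 54 s, if anything falls off the work surface, if the arm or the gripper's body presses on something with over 40 N, if the wrist force passes 120 N, or if a joint passes its speed limit or range.

## Working session

There is one attempt and no reset: what is moved stays moved. The work goes in short steps, Python scripts to look and compute and a tool call to move; the robot and the scene stay as the last step left them, time stands still between calls to the robot, and variables do not carry over. Pictures are saved under pics/ and viewed, at most 10 in all, crops included, and the job is handed in when it is done.

Besides the shell and the picture viewer there is one more tool, called after "Request:" in YAML: its name, and indented under it one key for each argument. step_arm: Moves the arm, as the interface text tells. Its arguments: {"type":"object","properties":{"motion":{"type":"array","items":{"type":"array","items":{"type":"number"}}},"force":{"type":"number"}},"required":["motion"]}

```bash
mkdir -p pics; cat > h.py <<'E'
import numpy as np, cv2
from workcell import bot
from scipy.spatial.transform import Rotation as R
def cam(name):
    s=bot.read_state(); im,d=bot.read_camera(name); c=bot.calibration(name)
    if 'T_tool_cam' in c:
        T=np.eye(4);T[:3,:3]=R.from_rotvec(s['tcp_rot']).as_matrix();T[:3,3]=s['tool_pos'];T=T@np.array(c['T_tool_cam'])
    else:
        T=np.eye(4);o=np.array(c['orientation'],float);T[:3,:3]=o if o.shape==(3,3) else R.from_rotvec(o).as_matrix();T[:3,3]=c['origin']
    K=np.array(c['mtx']);h,w=d.shape
    uv=np.stack(np.meshgrid(np.arange(w),np.arange(h)),-1).reshape(-1,1,2).astype(float)
    p=cv2.undistortPoints(uv,K,np.array([c['k1'],0,0,0,0.])).reshape(h,w,2)
    P=np.stack([p[...,0]*d,-p[...,1]*d,-d],-1)@T[:3,:3].T+T[:3,3]
    P[d==0]=np.nan
    return im,d,P
E
python3 - <<'E'
from h import *
s=bot.read_state();print(s)
for n in('top','scene'):
    print(n,bot.calibration(n))
    im,d,P=cam(n);cv2.imwrite(f'pics/{n}.png',im[...,::-1]);np.save(n+'.npy',P)
E
```

```text
{'time': 0.0, 'q': array([-1.26088900e+00,  2.64723478e-01,  1.60537725e+00, -8.07746795e-06,
        1.27370972e+00, -3.69178419e-02]), 'joint_vel': array([-0.00018595, -0.00015036,  0.00110436,  0.0002543 ,  0.00071933,
       -0.00057153]), 'joint_torque': array([ 1.11868078e-03, -5.15108871e+01, -3.67315900e+01,  1.88519180e-04,
        1.29348447e-02, -4.29168509e-06]), 'tool_pos': array([ 0.22920174, -0.63411299,  0.22998028]), 'tcp_rot': array([-3.09231018e+00, -5.41690045e-01,  4.85707753e-04]), 'wrist_force': array([-0.04515656, -0.48963822,  0.13219979]), 'torque': array([0.01751969, 0.02073421, 0.02679687]), 'grip_force': 0.0, 'width': 1.0001941570092918}
top {'mtx': array([[490.92654547,   0.        , 254.64340681],
       [  0.        , 490.92654547, 193.15028039],
       [  0.        ,   0.        ,   1.        ]]), 'k1': -0.20042846556105665, 'origin': array([0.28592042, 0.00443528, 1.35059793]), 'orientation': array([ 0.14782365, -0.15160724, -1.57922738])}
scene {'mtx': array([[348.28128428,   0.        , 254.88402796],
       [  0.        , 348.28128428, 189.01090104],
       [  0.        ,   0.        ,   1.        ]]), 'k1': -0.014396666174364537, 'origin': array([1.10180134, 0.45228127, 0.77509719]), 'orientation': array([0.42454638, 0.86754871, 2.06916382])}
```

View pics/top.png

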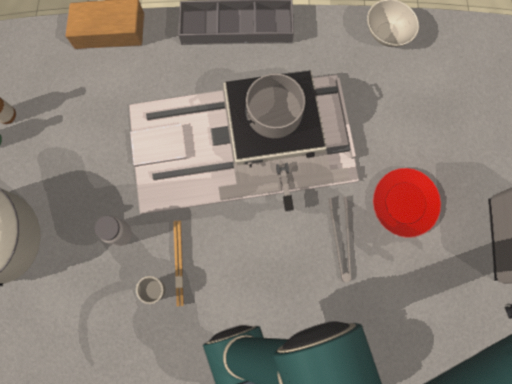

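View pics/scene.png

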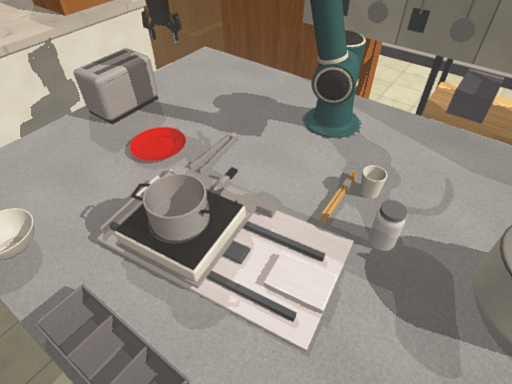

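The top view shows the pedal near (288,203), burner glass around (275,115), the nose at (219,135), the housing at (158,144), and the tong right of the pedal at (345,240). Next I measure the track direction and the pedal.

```bash
python3 - <<'E'
from h import *
P=np.load('top.npy');im=cv2.imread('pics/top.png')
np.set_printoptions(precision=4,suppress=True)
g=im.max(2)
# pedal
m=np.zeros(g.shape,bool);m[190:215,278:300]=1
m&=(g<45)&(P[...,2]>.03)
r,c=np.nonzero(m);print('pedal',m.sum(),c.min(),c.max(),r.min(),r.max(),P[m].mean(0),np.median(P[m],0))
# glass
m=(abs(P[...,2]-.095)<.006)&(g<60);m[:60]=0;m[170:]=0;m[:,:215]=0;m[:,340:]=0
q=P[m][:,:2].astype(np.float32);print('glass',m.sum(),cv2.minAreaRect(q),np.median(P[m][:,2]))
# dock
m=np.isfinite(P[...,2])&(P[...,2]>.006)&(P[...,2]<.12);m[:,:120]=0;m[:,365:]=0;m[:70]=0;m[215:]=0
m=cv2.morphologyEx(m.astype(np.uint8),cv2.MORPH_OPEN,np.ones((9,9)))>0
q=P[m][:,:2].astype(np.float32);print('dock',cv2.minAreaRect(q)); print(cv2.boxPoints(cv2.minAreaRect(q)))
for u,v in [(285,175),(287,185),(288,195),(288,203),(289,208),(270,106),(250,75),(300,75),(333,225),(345,275),(337,200),(350,200),(180,225),(158,144),(219,135),(251,160),(310,155),(279,165)]:print(u,v,P[v,u])
c=cv2.resize(im[140:220,200:370],None,fx=4.5,fy=4.5,interpolation=cv2.INTER_CUBIC);cv2.imwrite('pics/c.png',c)
E
```

```text
Traceback (most recent call last):
ValueError: zero-size array to reduction operation minimum which has no identity
```

```bash
python3 - <<'E'
from h import *
P=np.load('top.npy');im=cv2.imread('pics/top.png')
np.set_printoptions(precision=4,suppress=True)
g=im.max(2)
c=cv2.resize(im[140:220,200:370],None,fx=4.5,fy=4.5,interpolation=cv2.INTER_CUBIC);cv2.imwrite('pics/c.png',c)
print(g[196:210,280:297]);print(P[196:210:2,280:297:2,2])
m=np.zeros(g.shape,bool);m[190:215,278:300]=1
m&=(g<60)&(P[...,2]>.03)
if m.sum():
    print('pedal',m.sum(),np.median(P[m],0))
m=(abs(P[...,2]-.095)<.008)&(g<70);m[:60]=0;m[170:]=0;m[:,:215]=0;m[:,340:]=0
q=P[m][:,:2].astype(np.float32);print('glass',m.sum(),cv2.minAreaRect(q),np.median(P[m][:,2]))
m=np.isfinite(P[...,2])&(P[...,2]>.006)&(P[...,2]<.12);m[:,:120]=0;m[:,365:]=0;m[:70]=0;m[215:]=0
m=cv2.morphologyEx(m.astype(np.uint8),cv2.MORPH_OPEN,np.ones((9,9)))>0
q=P[m][:,:2].astype(np.float32);print('dock',cv2.minAreaRect(q)); print(cv2.boxPoints(cv2.minAreaRect(q)))
for u,v in [(285,175),(287,185),(288,195),(288,203),(289,208),(270,106),(250,75),(300,75),(333,225),(345,275),(337,200),(350,200),(180,225),(158,144),(219,135),(251,160),(310,155),(279,165)]:print(u,v,P[v,u])
E
```

```text
[[153 151 142 108  84  81  73  64  61  61  58  82 129 139 140 139 141]
 [154 152 132  89  60  53  53  53  55  52  52  78 125 137 138 140 138]
 [155 153 138  91  58  52  54  54  51  56  52  73 119 137 138 139 140]
 [152 156 145  97  59  55  55  55  56  55  54  66 106 130 138 138 139]
 [150 149 141  97  61  53  55  56  55  54  55  63  96 129 137 136 136]
 [144 144 132  97  65  56  55  53  55  56  54  59  89 128 138 136 137]
 [142 140 134 102  70  55  53  56  58  56  56  55  83 127 137 140 139]
 [144 143 136 109  74  54  55  54  55  55  57  53  78 126 139 140 141]
 [145 142 140 123  82  55  55  55  54  57  54  55  76 123 139 144 140]
 [142 140 141 130  89  58  56  52  57  54  57  52  68 110 136 143 142]
 [141 141 142 135  91  59  57  56  55  55  58  53  65  99 133 140 139]
 [141 143 144 136  99  66  53  56  54  57  54  55  60  92 131 138 136]
 [147 149 151 142 110  70  56  55  55  54  53  52  58  91 133 142 138]
 [154 156 154 151 120  79  58  53  58  60  62  68  76 106 143 153 146]]
[[-0.0014 -0.001   0.0602  0.0568  0.0557  0.054   0.0067  0.002   0.0031]
 [-0.0027  0.0018  0.062   0.0
[... 678 characters left out ...]
1863), 7.519248008728027)
[[ 0.4896  0.3238]
 [ 0.571  -0.2928]
 [ 0.921  -0.2466]
 [ 0.8396  0.37  ]]
285 175 [ 0.5837 -0.0832  0.0581]
287 185 [ 0.5559 -0.0878  0.059 ]
288 195 [ 0.529  -0.0899  0.056 ]
288 203 [ 0.507  -0.0893  0.0571]
289 208 [ 0.4939 -0.0918  0.0541]
270 106 [ 0.7655 -0.045   0.102 ]
250 75 [ 0.9043  0.0083 -0.0003]
300 75 [ 0.8606 -0.1308  0.0926]
333 225 [ 0.4526 -0.2172  0.0021]
345 275 [ 0.3133 -0.2431  0.0149]
337 200 [ 0.5233 -0.2318  0.    ]
350 200 [ 0.5229 -0.269  -0.0005]
180 225 [0.4555 0.2045 0.0251]
158 144 [0.6849 0.27   0.0309]
219 135 [0.7113 0.0981 0.0208]
251 160 [0.621  0.0082 0.08  ]
310 155 [ 0.6341 -0.1509  0.0761]
279 165 [ 0.6157 -0.0685  0.0427]
```

View pics/c.png

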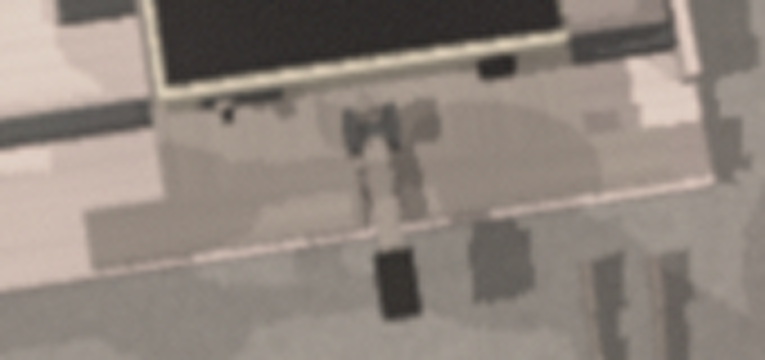

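The crop confirms the pedal (black, crop (397,285)) sits on a clean lever, yaw about 7.5°. Pedal centre is about (0.508, -0.090). I'll move above it, with the gripper closing along the track.

Request:
step_arm:
  motion:
    - [8.5,3.5,-3.2,0,6]
    - [8.5,7,-6.5,0,12.4]
    - [8.5,10.5,-9.8,0,12.4]
    - [8.5,14,-13,0,12.4]
    - [8.5,17.5,-16.3,0,12.4]
    - [8.5,21,-19.6,0,12.4]
    - [8.5,24.5,-22.8,0,12.4]
    - [8.5,28,-26.1,0,12.4]
    - [8.5,31.5,-29.4,0,12.4]
    - [8.5,35,-32.6,0,12.4]
    - [8.5,38.5,-35.9,0,12.4]
    - [8.5,42,-39.2,0,12.4]
    - [8.5,44.7,-41.7,0,12.4]
    - [8.5,44.7,-41.7,0,12.4]
    - [8.5,44.7,-41.7,0,12.4]
    - [8.5,44.7,-41.7,0,12.4]

```text
time: 1.7
tool_pos: [0.5075, -0.0913, 0.2309]
tcp_rot: [3.135, 0.204, -0.002]
wrist_force: [-1.8, 0.3, 0.7]
width: 0.995
grip_force: 0.0
```

```bash
cat >> h.py <<'E'
def dtool(target):
    s=bot.read_state();M=R.from_rotvec(s['tcp_rot']).as_matrix();return M.T@(np.array(target)-s['tool_pos'])*100
E
python3 - <<'E'
from h import *
np.set_printoptions(precision=4,suppress=True)
s=bot.read_state();M=R.from_rotvec(s['tcp_rot']).as_matrix();print(s['time'],s['tool_pos'],s['q'],s['wrist_force'],np.degrees(np.arctan2(M[1,0],M[0,0])),M[:,2])
im,d,P=cam('wrist');g=im.max(2)
m=(g<70)&(P[...,2]>.045)&(P[...,2]<.075)&(np.hypot(P[...,0]-.508,P[...,1]+.09)<.06)
m=cv2.morphologyEx(m.astype(np.uint8),cv2.MORPH_OPEN,np.ones((5,5)))>0
print(m.sum(),cv2.minAreaRect(P[m][:,:2].astype(np.float32)),np.median(P[m],0))
cv2.imwrite('pics/w.png',im[...,::-1]);np.save('w.npy',P)
E
```

```text
1.7 [ 0.5075 -0.0913  0.2309] [-0.226  -0.0387  1.9396 -0.0005  1.2416  1.215 ] [-1.8228  0.2578  0.6977] 7.448315851946793 [-0.001  -0.0003 -1.    ]
807 ((0.5082652568817139, -0.08967859297990799), (0.03869940713047981, 0.02102714776992798), 7.8717427253723145) [ 0.5092 -0.0898  0.058 ]
```

View pics/w.png

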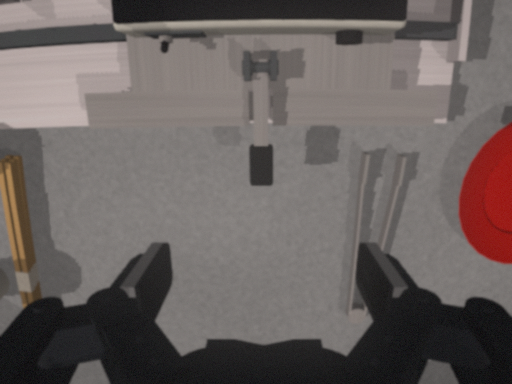

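The wrist view shows the pedal at (261,165), between open fingers, with the tong (360–400,150–310) and chopsticks clear. Measured (0.508,-0.090, top 0.058), which fits a 0.052 m centre height. I'll descend and pinch.

Request:
step_arm:
  motion:
    - [6,0.1,-0.1,4,0]
    - [6,0.1,-0.1,8,0]
    - [6,0.1,-0.1,12,0]
    - [6,0.1,-0.1,15,0]
    - [6,0.1,-0.1,17.5,0]
    - [6,0.1,-0.1,19,0]
    - [6,0.1,-0.1,19.9,0]
    - [6,0.1,-0.1,19.9,0]
    - [6,0.1,-0.1,19.9,0]
    - [4,0.1,-0.1,19.9,0]
    - [2,0.1,-0.1,19.9,0]
    - [1,0.1,-0.1,19.9,0]
    - [1,0.1,-0.1,19.9,0]
    - [1,0.1,-0.1,19.9,0]
    - [1,0.1,-0.1,19.9,0]
    - [1,0.1,-0.1,19.9,0]
  force: 35

```text
time: 3.35
tool_pos: [0.5098, -0.0895, 0.0336]
tcp_rot: [3.135, 0.205, 0.003]
wrist_force: [-1.3, 1.7, 5.8]
width: 0.269
grip_force: 36.2
```

Request:
step_arm:
  motion:
    - [1,0,0,-0.48,0]
    - [1,0.05,0,-0.95,0]
    - [1,0.1,0,-1.42,0]
    - [1,0.2,0,-1.9,0]
    - [1,0.3,0,-2.35,0]
    - [1,0.42,0,-2.8,0]
    - [1,0.58,0,-3.26,0]
    - [1,0.75,0,-3.7,0]
    - [1,0.95,0,-4.13,0]
    - [1,1.16,0,-4.55,0]
    - [1,1.4,0,-4.97,0]
    - [1,1.66,0,-5.36,0]
    - [1,1.66,0,-5.36,0]
    - [1,1.66,0,-5.36,0]

```text
time: 4.75
tool_pos: [0.5248, -0.0874, 0.0864]
tcp_rot: [-3.135, -0.205, 0.002]
wrist_force: [-5.7, -1.0, -1.9]
width: 0.277
grip_force: 35.7
```

```bash
python3 - <<'E'
from h import *
np.set_printoptions(precision=4,suppress=True)
s=bot.read_state();print(s)
im,d,P=cam('scene');cv2.imwrite('pics/s2.png',cv2.resize(im[120:290,90:330],None,fx=3,fy=3)[...,::-1])
E
```

```text
{'time': 4.75, 'q': array([-0.2117,  0.134 ,  2.0459, -0.0002,  0.9631,  1.2288]), 'joint_vel': array([-0.0002, -0.0021,  0.0009,  0.    , -0.0021, -0.0002]), 'joint_torque': array([  1.3954, -41.0275, -35.5832,   0.9805,  -1.8227,   0.1789]), 'tool_pos': array([ 0.5248, -0.0874,  0.0864]), 'tcp_rot': array([-3.1347, -0.2047,  0.0022]), 'wrist_force': array([-5.7361, -0.9764, -1.9397]), 'torque': array([-0.284 ,  1.2387,  0.1537]), 'grip_force': 35.67182779312134, 'width': 0.2769653163697388}
```

View pics/s2.png

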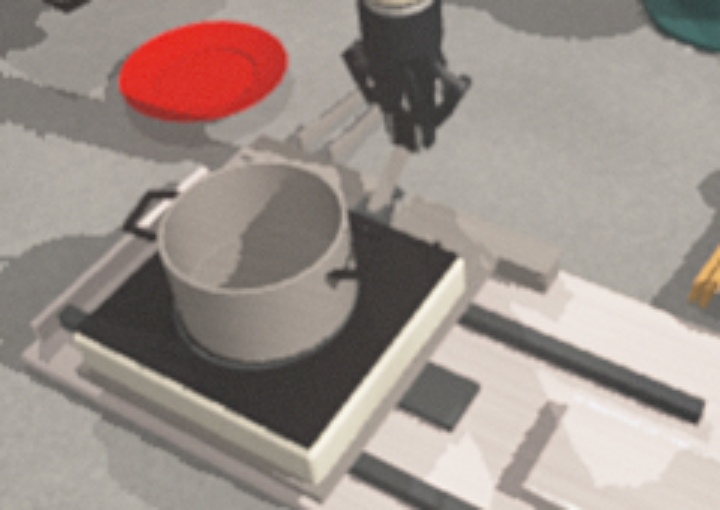

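The lever is clearly raised (arm at (385,185)), and the pot is still centred. Next I slide along +track (tool −y) for a first 85 mm, short of the earliest far place.

Request:
step_arm:
  motion:
    - [1,0,-0.2,0,0]
    - [1,0,-0.6,0,0]
    - [1,0,-1.1,0,0]
    - [1,0,-1.6,0,0]
    - [1,0,-2.1,0,0]
    - [1,0,-2.6,0,0]
    - [1,0,-3.1,0,0]
    - [1,0,-3.6,0,0]
    - [1,0,-4.1,0,0]
    - [1,0,-4.6,0,0]
    - [1,0,-5.1,0,0]
    - [1,0,-5.6,0,0]
    - [1,0,-6.1,0,0]
    - [1,0,-6.6,0,0]
    - [1,0,-7.1,0,0]
    - [1,0,-7.6,0,0]
    - [1,0,-8.0,0,0]
    - [1,0,-8.3,0,0]
    - [1,0,-8.5,0,0]
    - [1,0,-8.5,0,0]

```text
time: 6.8
tool_pos: [0.5132, -0.003, 0.0864]
tcp_rot: [-3.135, -0.205, 0.004]
wrist_force: [-6.5, -2.7, -0.4]
width: 0.272
grip_force: 35.8
```

Request:
step_arm:
  motion:
    - [1,0,-0.1,0,0]
    - [1,0,-0.2,0,0]
    - [1,0,-0.3,0,0]

```text
time: 7.1
tool_pos: [0.5129, -0.0006, 0.0864]
tcp_rot: [3.134, 0.205, -0.004]
wrist_force: [-5.5, -5.6, -0.4]
width: 0.272
grip_force: 35.8
```

Request:
step_arm:
  motion:
    - [1,0,-0.1,0,0]
    - [1,0,-0.2,0,0]
    - [1,0,-0.3,0,0]

```text
time: 7.4
tool_pos: [0.5124, 0.0023, 0.0864]
tcp_rot: [3.134, 0.205, -0.004]
wrist_force: [-7.2, -5.0, -1.3]
width: 0.272
grip_force: 35.8
```

Request:
step_arm:
  motion:
    - [1,0,-0.1,0,0]
    - [1,0,-0.2,0,0]
    - [1,0,-0.3,0,0]

```text
time: 7.7
tool_pos: [0.512, 0.0053, 0.0864]
tcp_rot: [3.134, 0.205, -0.004]
wrist_force: [-6.9, -5.1, -0.1]
width: 0.277
grip_force: 35.8
```

Request:
step_arm:
  motion:
    - [1,0,-0.1,0,0]
    - [1,0,-0.2,0,0]
    - [1,0,-0.3,0,0]

```text
time: 8.0
tool_pos: [0.5116, 0.0083, 0.0864]
tcp_rot: [3.134, 0.205, -0.004]
wrist_force: [-7.0, -5.3, -0.9]
width: 0.271
grip_force: 35.8
```

Request:
step_arm:
  motion:
    - [1,0,-0.1,0,0]
    - [1,0,-0.2,0,0]
    - [1,0,-0.3,0,0]

```text
time: 8.3
tool_pos: [0.5112, 0.0113, 0.0864]
tcp_rot: [3.134, 0.205, -0.004]
wrist_force: [-6.4, -5.7, -0.5]
width: 0.272
grip_force: 35.8
```

Request:
step_arm:
  motion:
    - [1,0,-0.1,0,0]
    - [1,0,-0.2,0,0]
    - [1,0,-0.3,0,0]

```text
time: 8.6
tool_pos: [0.5108, 0.0143, 0.0864]
tcp_rot: [3.134, 0.205, -0.004]
wrist_force: [-6.7, -4.3, 0.7]
width: 0.273
grip_force: 35.8
```

Request:
step_arm:
  motion:
    - [1,0,-0.1,0,0]
    - [1,0,-0.2,0,0]
    - [1,0,-0.3,0,0]

```text
time: 8.9
tool_pos: [0.5105, 0.0165, 0.0864]
tcp_rot: [3.133, 0.205, -0.004]
wrist_force: [-5.6, -10.3, -0.5]
width: 0.274
grip_force: 35.8
```

The pull rose from about 5 to 10 N, so the nose has met the bumper. I'll hold and read.

Request:
step_arm:
  motion:
    - [1,0,0,0,0]
    - [1,0,0,0,0]

```text
time: 9.1
tool_pos: [0.5105, 0.0165, 0.0864]
tcp_rot: [3.133, 0.205, -0.004]
wrist_force: [-6.9, -8.3, -0.1]
width: 0.275
grip_force: 35.8
```

Along the track that is about 4.2 N drag plus 3 N, or about 0.8 mm compression, inside the window. I'll add a hair and lower the pedal along its arc to about 0.28 rad, then check whether the pawl is entering.

Request:
step_arm:
  motion:
    - [1,0,-0.05,0,0]
    - [1,-0.25,-0.05,0.4,0]
    - [1,-0.5,-0.05,0.81,0]
    - [1,-0.71,-0.05,1.24,0]
    - [1,-0.91,-0.05,1.66,0]
    - [1,-1.08,-0.05,2.1,0]
    - [1,-1.24,-0.05,2.55,0]
    - [1,-1.29,-0.05,2.73,0]
    - [1,-1.29,-0.05,2.73,0]

```text
time: 10.0
tool_pos: [0.5013, 0.0153, 0.0616]
tcp_rot: [3.133, 0.205, 0.008]
wrist_force: [-5.6, -7.6, 5.6]
width: 0.276
grip_force: 36.3
```

Request:
step_arm:
  motion:
    - [1,0,0,0,0]
    - [1,0,0,0,0]

```text
time: 10.2
tool_pos: [0.5013, 0.0153, 0.0615]
tcp_rot: [3.133, 0.205, 0.008]
wrist_force: [-5.3, -7.9, 6.3]
width: 0.273
grip_force: 36.3
```

```bash
python3 - <<'E'
from h import *
np.set_printoptions(precision=4,suppress=True)
im,d,P=cam('scene');cv2.imwrite('pics/s3.png',cv2.resize(im[100:260,180:380],None,fx=3.5,fy=3.5,interpolation=cv2.INTER_CUBIC)[...,::-1])
s=bot.read_state();print(s['tool_pos'],s['wrist_force'],s['torque'])
E
```

```text
[0.5013 0.0153 0.0616] [-5.7332 -6.9384  5.8366] [-1.1404  0.3611  0.1882]
```

View pics/s3.png

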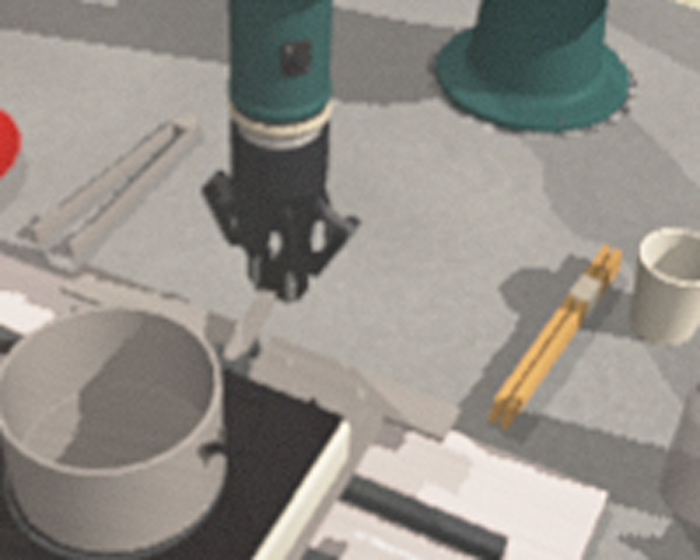

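Pot centred and bystanders untouched; the pedal is at about 0.30 rad, lever near crop (250,335). I'll go a little further to see if it follows or stops.

Request:
step_arm:
  motion:
    - [1,-0.05,0,0.15,0]
    - [1,-0.08,0,0.28,0]
    - [1,-0.08,0,0.28,0]

```text
time: 10.55
tool_pos: [0.5007, 0.0152, 0.0589]
tcp_rot: [3.133, 0.205, 0.009]
wrist_force: [-4.4, -7.5, 7.7]
width: 0.272
grip_force: 36.4
```

Request:
step_arm:
  motion:
    - [1,-0.04,0,0.15,0]
    - [1,-0.07,0,0.3,0]
    - [1,-0.07,0,0.3,0]

```text
time: 10.85
tool_pos: [0.5001, 0.0151, 0.0559]
tcp_rot: [3.133, 0.205, 0.009]
wrist_force: [-5.0, -7.3, 6.6]
width: 0.272
grip_force: 36.4
```

The pedal follows at constant force, so the pawl is in the notch. Continuing down.

Request:
step_arm:
  motion:
    - [1,-0.08,0,0.4,0]
    - [1,-0.15,0,0.8,0]
    - [1,-0.2,0,1.2,0]
    - [1,-0.24,0,1.6,0]
    - [1,-0.26,0,1.9,0]
    - [1,-0.27,0,2.1,0]
    - [1,-0.27,0,2.1,0]

```text
time: 11.55
tool_pos: [0.4982, 0.0149, 0.0352]
tcp_rot: [3.133, 0.205, 0.011]
wrist_force: [-4.0, -6.7, 7.8]
width: 0.272
grip_force: 37.1
```

Request:
step_arm:
  motion:
    - [1,0,0,0.1,0]
    - [1,0,0,0.2,0]
    - [1,0,0,0.2,0]

```text
time: 11.85
tool_pos: [0.4983, 0.0149, 0.0349]
tcp_rot: [3.133, 0.205, 0.01]
wrist_force: [-10.9, -6.3, 22.6]
width: 0.269
grip_force: 38.9
```

The hard stop is reached: the pedal is fully down. I'll relax, open, and retreat straight up.

Request:
step_arm:
  motion:
    - [1,0,0,-0.2,0]
    - [1,0,0,-0.2,0]
    - [3,0,0,-0.2,0]
    - [5,0,0,-0.2,0]
    - [5,0,0,-0.2,0]
    - [5,0,0,-0.2,0]
    - [5,0,0,-1.5,0]
    - [5,0,0,-4,0]
    - [5,0,0,-8,0]
    - [5,0,0,-12,0]
    - [5,0,0,-16,0]
    - [5,0,0,-18,0]
    - [5,0,0,-18,0]
    - [5,0,0,-18,0]

```text
time: 13.25
tool_pos: [0.4947, 0.016, 0.2104]
tcp_rot: [-3.135, -0.205, -0.002]
wrist_force: [-0.0, -0.7, -1.3]
width: 0.583
grip_force: 0.0
```

```bash
python3 - <<'E'
from h import *
np.set_printoptions(precision=4,suppress=True)
s=bot.read_state();print(s['time'],s['tool_pos'],s['wrist_force'])
im,d,P=cam('wrist');g=im.max(2)
m=(g<70)&(P[...,2]>.045)&(P[...,2]<.1)&(np.hypot(P[...,0]-.497,P[...,1]-.0149)<.05)
m=cv2.morphologyEx(m.astype(np.uint8),cv2.MORPH_OPEN,np.ones((5,5)))>0
q=P[m];print(m.sum(),cv2.minAreaRect(q[:,:2].astype(np.float32)),np.median(q,0))
a=q@[.991,.131,0];print(np.polyfit(a,q[:,2],1))
cv2.imwrite('pics/w2.png',im[...,::-1])
E
```

```text
13.25 [0.4947 0.016  0.2104] [-0.0379 -0.6947 -1.3343]
895 ((0.49452322721481323, 0.01233595423400402), (0.038344379514455795, 0.021193554624915123), 8.078319549560547) [0.4948 0.0121 0.0581]
[-0.0006  0.0584]
```

View pics/w2.png

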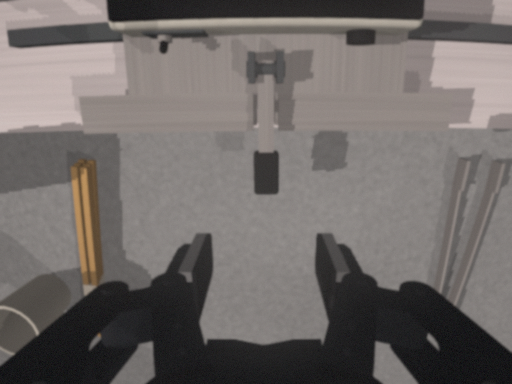

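The wrist view shows the pedal at (266,172), level (top 58 mm, slope about 0) as when locked. The carriage is about 103 mm along, and the tong and chopsticks are undisturbed. Handing in.

```bash
python3 -c "
from workcell import bot
print(bot.finish_job())"
```

```text
the job is handed in; nothing more can be done
None
```

The carriage sits about 103 mm along the track, lightly on the bumper, with the brake pedal fully down and locked, and the robot clear; the job was handed in at about 13 s, and the verdict was not reported back. The last push on the pedal peaked at about 23 N, against its hard stop.

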